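# Clear, clamp and file out the seam

### The job

Clear every binder clip off the panels into the blue bin and turn the red clamp knob clockwise until it is fully tight. Then take the yellow-handled file and run its tip slowly (about 2 or 3 cm a second) along the open seam, down in the groove, from the red-marked end to the yellow-marked end, and lay the file back flat on the grey mat. Leave the glue bottle, sanding block and red file as they are.

Things in the scene. Friction and masses are not known exactly. Their poses are not given: they have to be found in the camera images.
- jig: fixed jig: grey base board 215 x 230 x 14 mm carrying two tan panels, tops level, 20 mm over the table. Origin: table level under the middle of the base, z up. In its axes the panels cover x -95 to +55, y -100 to +100 mm, with an open kinked seam between them. A dark clamping strap with the knob lies over the far edge, x +45 to +100, y -95 to +95, top 32 mm over the table
- seam_0 (a point): point 0 of 7 along the seam, in the middle of its width and level with the panels' top (20 mm over the table): red-marked end, 15 mm in from the panel edge. Axes as the jig's. The seam is 12 mm wide, 6 mm deep and runs straight from point to point; red and yellow dots beside its ends
- seam_1 (a point): point 1 of 7 along the seam, in the middle of its width and level with the panels' top (20 mm over the table): 27 mm further on. Axes as the jig's. The seam is 12 mm wide, 6 mm deep and runs straight from point to point; red and yellow dots beside its ends
- seam_2 (a point): point 2 of 7 along the seam, in the middle of its width and level with the panels' top (20 mm over the table): first bend. Axes as the jig's. The seam is 12 mm wide, 6 mm deep and runs straight from point to point; red and yellow dots beside its ends
- seam_3 (a point): point 3 of 7 along the seam, in the middle of its width and level with the panels' top (20 mm over the table): middle of the slanting part. Axes as the jig's. The seam is 12 mm wide, 6 mm deep and runs straight from point to point; red and yellow dots beside its ends
- seam_4 (a point): point 4 of 7 along the seam, in the middle of its width and level with the panels' top (20 mm over the table): second bend. Axes as the jig's. The seam is 12 mm wide, 6 mm deep and runs straight from point to point; red and yellow dots beside its ends
- seam_5 (a point): point 5 of 7 along the seam, in the middle of its width and level with the panels' top (20 mm over the table): 28 mm past the second bend. Axes as the jig's. The seam is 12 mm wide, 6 mm deep and runs straight from point to point; red and yellow dots beside its ends
- seam_6 (a point): point 6 of 7 along the seam, in the middle of its width and level with the panels' top (20 mm over the table): yellow-marked end, 15 mm in from the panel edge. Axes as the jig's. The seam is 12 mm wide, 6 mm deep and runs straight from point to point; red and yellow dots beside its ends
- clamp_knob (a joint): the clamp's turning angle, rad: 0 slack, grows clockwise seen from above, stop at 2.8 (fully tight). Starts between 0 and 0.6. Turns with 0.06 N m of friction and stays where it is left; the strap and knob sink 3 mm in all as it tightens
- knob_grip (a point): middle of the clamp's red bar handle, on its upright turning axis, 62 mm over the table when slack. The bar is 60 mm long along this point's x, 13 mm thick along y, 20 mm high (10 mm above and below), on a black post 13 mm across; white mark on top at the +x end. The axes turn with it; x lies along the jig's x at angle 0
- parts_bin: open blue bin, fixed for the run, 130 x 130 mm, 50 mm high, walls 3 mm; origin: middle of its underside, z up. Beware: a big carton, 270 mm high, stands at the left end of the table, from y = 0.48 on
- tool_mat: flat grey rubber mat with two orange stripes, fixed for the run, 200 mm along its x, 150 mm along its y, 3 mm thick; origin: middle of its underside
- file: needle file with a yellow handle, loose, about 22 g, 170 mm long along its y, lying on the mat. Handle 13 mm wide along x, 13 mm high, from y = +30 to +85 mm; dark blade 6 x 5 mm from y = +30 to the tip at -85 mm, on the middle axis 6.5 mm above the underside. Origin: mid-length, level with the underside of the handle; z up as it starts; balances near y = +33 mm
- file_tip (a point): the tip of the yellow-handled file: end of the blade, on its middle axis; axes as the file's
- file_handle (a point): the place to grip the file, on its middle axis in the front half of the handle, 127 mm from the tip (y = +42 mm); axes as the file's; 13 mm across x
- brass_clip_1: small brass-coloured binder clip lying loose on the panels, 12 g; solid body 22 mm along its x, 20 mm along its y (tapering upward), 13 mm high; two wire loops reach 20 mm either way along y and 23 mm up. Origin: middle of its underside. Pinch the body across its x. Two to four of the four clips are there in a run; None if absent
- brass_clip_2: small brass-coloured binder clip lying loose on the panels, 12 g; solid body 22 mm along its x, 20 mm along its y (tapering upward), 13 mm high; two wire loops reach 20 mm either way along y and 23 mm up. Origin: middle of its underside. Pinch the body across its x. Two to four of the four clips are there in a run; None if absent
- black_clip_1: small black binder clip lying loose on the panels, 12 g; solid body 22 mm along its x, 20 mm along its y (tapering upward), 13 mm high; two wire loops reach 20 mm either way along y and 23 mm up. Origin: middle of its underside. Pinch the body across its x. Two to four of the four clips are there in a run; None if absent
- black_clip_2: small black binder clip lying loose on the panels, 12 g; solid body 22 mm along its x, 20 mm along its y (tapering upward), 13 mm high; two wire loops reach 20 mm either way along y and 23 mm up. Origin: middle of its underside. Pinch the body across its x. Two to four of the four clips are there in a run; None if absent
- glue_bottle: white glue bottle with a thin nozzle, standing behind the work, 50 x 58 x 160 mm, light; leave it alone. Origin: middle of its foot
- sanding_block: brown sanding block 43 x 85 x 25 mm lying behind the work; leave it alone. Origin: middle of its underside
- red_file: needle file with a red handle, 170 mm long, not needed; leave it alone. Origin: mid-length, underside

How it is judged:
On the way, in this order (a step that is already met when the one before it is completed fails the run):
1. all clips that are there are in the bin and the clamp is tight (knob past 2.65 rad) (x of brass_clip_1 in the frame of parts_bin between -0.062 and 0.062 m and y of brass_clip_1 in the frame of parts_bin between -0.062 and 0.062 m and z of each of brass_clip_1, brass_clip_2, black_clip_1, black_clip_2 in the frame of parts_bin below 0.045 m and x of brass_clip_2 in the frame of parts_bin between -0.062 and 0.062 m and y of brass_clip_2 in the frame of parts_bin between -0.062 and 0.062 m and x of black_clip_1 in the frame of parts_bin between -0.062 and 0.062 m and y of black_clip_1 in the frame of parts_bin between -0.062 and 0.062 m and x of black_clip_2 in the frame of parts_bin between -0.062 and 0.062 m and y of black_clip_2 in the frame of parts_bin between -0.062 and 0.062 m and value of joint clamp_knob above 2.65 rad), for 0.2 s.
2. file tip down in the seam at point 0, moving slowly (horizontal distance between file_tip and seam_0 below 0.006 m and z of file_tip in the frame of seam_0 below -0.0008 m and linear speed of file below 0.06 m/s), for 0.2 s.
3. file tip down in the seam at point 1, moving slowly (horizontal distance between file_tip and seam_1 below 0.006 m and z of file_tip in the frame of seam_1 below -0.0008 m and linear speed of file below 0.06 m/s), for 0.2 s.
4. file tip down in the seam at point 2, moving slowly (horizontal distance between file_tip and seam_2 below 0.006 m and z of file_tip in the frame of seam_2 below -0.0008 m and linear speed of file below 0.06 m/s), for 0.2 s.
5. file tip down in the seam at point 3, moving slowly (horizontal distance between file_tip and seam_3 below 0.006 m and z of file_tip in the frame of seam_3 below -0.0008 m and linear speed of file below 0.06 m/s), for 0.2 s.
6. file tip down in the seam at point 4, moving slowly (horizontal distance between file_tip and seam_4 below 0.006 m and z of file_tip in the frame of seam_4 below -0.0008 m and linear speed of file below 0.06 m/s), for 0.2 s.
7. file tip down in the seam at point 5, moving slowly (horizontal distance between file_tip and seam_5 below 0.006 m and z of file_tip in the frame of seam_5 below -0.0008 m and linear speed of file below 0.06 m/s), for 0.2 s.
8. file tip down in the seam at point 6, moving slowly (horizontal distance between file_tip and seam_6 below 0.006 m and z of file_tip in the frame of seam_6 below -0.0008 m and linear speed of file below 0.06 m/s), for 0.2 s.
At the end, for the whole second after the job is handed in: every clip present lies in the bin, the knob is past 2.65 rad, and the file lies at rest, level within 0.17 rad, with its middle and its gripping place over the mat (all of step 1 and x of file_handle in the frame of tool_mat between -0.1 and 0.1 m and y of file_handle in the frame of tool_mat between -0.075 and 0.075 m and x of file in the frame of tool_mat between -0.1 and 0.1 m and y of file in the frame of tool_mat between -0.075 and 0.075 m and angle between file's own y axis and vertical between 1.4 and 1.74 rad and height (world z) of file_handle below 0.02 m and linear speed of file below 0.02 m/s); the robot touches nothing.
It fails at once if glue bottle knocked over or pushed more than 40 mm (angle between glue_bottle's own z axis and vertical above 0.5 rad or distance of glue_bottle from where it was at the start of the episode above 0.04 m).
It fails at once if sanding block pushed more than 40 mm (distance of sanding_block from where it was at the start of the episode above 0.04 m).
It fails at once if red file pushed more than 40 mm (distance of red_file from where it was at the start of the episode above 0.04 m).
Of brass_clip_1, brass_clip_2, black_clip_1, black_clip_2 only 2 to 4 are there at a start; the rules pass over those that are not, and their reading is None.
At some moment in a run one of brass_clip_1, brass_clip_2, black_clip_1, black_clip_2, file may be knocked a few centimetres aside while the robot is not near it.
Once in a run the grip may slacken for a moment while it holds something.
It also fails if it takes over 210 s, if anything falls off the work surface, if the arm or the gripper's body presses on something with over 40 N, if the wrist force passes 120 N, or if a joint passes its speed limit or range.

### The arm

A 7-joint arm with a two-finger parallel gripper is mounted at the origin on a cart in front of the work surface, level with it; the furniture and walls round the work are solid. World frame = base frame: x ahead of the robot, y to its left, z up, the work surface at z = 0. Lengths are in m, angles in rad, forces in N, time in s.
With the tool pointing down it reaches from about 0.35 to 0.9 m from the base axis. Payload 19.9 kg.
Tool frame: the origin (TCP) lies between the finger pads; the fingertips stand 19 mm ahead of it and the grasp point (between the pads) is the TCP; z points along the fingers, y is the line along which they close (so a half turn about z gives the same grasp; the last joint's range is limited). The gripper opens to 94 mm and grips with 3 to 60 N. Pads are 16 mm wide; open, the fingers measure 119 mm over their backs; the gripper's body (75 mm by 177 mm) begins 78 mm behind the grasp point.
Start: joints at [1.204, 0.417, -0.01, 1.614, 0.005, 1.111, -0.053], TCP at [0.2, -0.592, 0.224] pointing down, gripper open.
Joint ranges: [-2.81, 2.81], [-0.39, 2.02], [-1.27, 1.25], [0.06, 2.57], [-1.19, 4.33], [0.19, 2], [-2.82, 2.82]. Speed limits (rad/s): [1.89, 1.89, 2.39, 2.39, 3.01, 3.01, 3.01].

### API

Orientations are given as a 3x3 rotation matrix whose columns are the frame's x, y, z axes.
In Python, from rig import robot gives the robot as it stands. Calls block until the motion is done:
- robot.move_ptp(position, orientation): joint-space move of the TCP to a pose.
- robot.move_linear(position, velocity=0.15, frame=None, threshold=None): straight line of the TCP; frame=None keeps the orientation; velocity is the mean speed in m/s. With threshold (N) it stops when the force on the tool has changed by that much, and returns True; else False.
- robot.goto_joints(angles): joint-space move.
- robot.gripper_to(opening): finger opening in m; the grip force is fixed at half the most; returns when the fingers have stopped.
- robot.pause(seconds).
- robot.ik(position, orientation): joint angles nearest the present ones, or None.
- robot.get_state(): the state.
- robot.grab_frame(name): name is "side" or "top" or "wrist"; returns the picture (384x512x3 uint8, red, green, blue); there is no depth.
- robot.camera_info(name): a dict with "fx", "fy", "cx", "cy" (pixels), "rvec" (rotation vector, rad) and "tvec" (3), from world to camera coordinates, as OpenCV has them. Camera axes: x right, y down, z forward; pixel columns grow to the right and rows downward; lengths in m; the calibration is good to about 2 mm. A picture is of the moment at which its call begins: read the wrist's pose just before it. camera_info takes no time and is no camera call; for the wrist camera it gives the pose at the moment of the call.
A pose or a line that the arm cannot do raises robot.PlanningError and nothing moves.
- robot.sign_off(): hands the job in; it is judged then, once.
The state is a dict: "time": time; "qpos": joint angles; "joint_vel": joint speeds; "effort": joint torques, N m; "ee_pos": TCP position; "tool_rot": TCP orientation; "force": force on the tool from outside, world axes, zero at the start; "moment": the same for the moment, N m; "opening": finger opening in m; "grasp_force": force on a finger pad.
Only numpy, scipy, OpenCV 4.12 (cv2) and the standard library are available. Lean on these libraries where they do the work, as an engineer would, in place of code of your own. Each camera call takes 0.05 s, during which the arm holds its last target. There are 200 camera calls.

## Working session

There is one attempt and no reset: what is moved stays moved. The work goes in short steps, each a Python script; the robot and the scene stay as the last script left them, time stands still between calls to the robot, and variables do not carry over. Pictures are saved under pics/ and viewed, at most 14 in all, crops included, and the job is handed in when it is done.

```bash
mkdir -p pics; ls; cat > h.py <<'E'
import numpy as np, cv2
from rig import robot
def P(name):
    c=robot.camera_info(name); K=np.array([[c["fx"],0,c["cx"]],[0,c["fy"],c["cy"]],[0,0,1.]])
    R=cv2.Rodrigues(np.array(c["rvec"],float))[0]; return K,R,np.array(c["tvec"],float).ravel()
def px2w(cam,uv,z):
    K,R,t=cam; d=R.T@np.linalg.inv(K)@np.array([uv[0],uv[1],1.]); o=-R.T@t
    return o+d*(z-o[2])/d[2]
def w2px(cam,p):
    K,R,t=cam; q=K@(R@np.array(p)+t); return q[:2]/q[2]
def down(a):  # tool y axis at world angle a, z down
    y=np.array([np.cos(a),np.sin(a),0]); z=np.array([0,0,-1.]); return np.column_stack([np.cross(y,z),y,z])
def snap(name,f,crop=None,s=1):
    im=robot.grab_frame(name)[:,:,::-1].copy(); cv2.imwrite(f"pics/{f}_raw.png",im)
    if crop: u0,v0,u1,v1=crop; im=im[v0:v1,u0:u1]
    cv2.imwrite(f"pics/{f}.png",cv2.resize(im,None,fx=s,fy=s,interpolation=cv2.INTER_CUBIC))
E
python3 - <<'E'
from h import *
s=robot.get_state();print(s)
for n in("top","side","wrist"):
    print(n,robot.camera_info(n)); 
snap("top","t0",None,1.56)
snap("side","s0",None,1.56)
E
```

```text
pics
{'time': 0.0, 'qpos': array([ 1.20348074,  0.41801073, -0.01029753,  1.61421265,  0.00468789,
        1.11068808, -0.05297625]), 'joint_vel': array([-7.62788498e-04, -1.62984058e-04, -8.91300296e-05,  1.24778745e-03,
       -1.41632804e-04,  1.25072161e-03, -3.96191416e-04]), 'effort': array([ 1.02577153e-03, -8.51258683e+01,  6.39470704e-01, -4.25980568e+01,
       -4.88501578e-02,  1.86332938e-02,  2.43817715e-05]), 'ee_pos': array([ 0.19991917, -0.59176641,  0.22378619]), 'tool_rot': array([[ 9.47383001e-01,  3.20101866e-01, -4.95113137e-04],
       [ 3.20102238e-01, -9.47382249e-01,  1.19651028e-03],
       [-8.60562226e-05, -1.29204032e-03, -9.99999162e-01]]), 'force': array([ 0.56067388, -0.24863785,  1.2018086 ]), 'moment': array([ 0.01770066, -0.03662121, -0.06197458]), 'grasp_force': 0.0, 'opening': 0.09401624904205348}
top {'fx': 460.7333283269454, 'fy': 460.7333283269454, 'cx': 252.70319000975405, 'cy': 184.8864347790102, 'rvec': array([ 2.174714  , -2.20877957,  0.10847017]), 'tvec': array([0.00399639, 0.57634499, 1.3946751 ])}
side {'fx': 431.8562102269139, 'fy': 431.8562102269139, 'cx': 261.0188847622702, 'cy': 197.30301108343465, 'rvec': array([ 0.02879386,  2.65347256, -1.63854904]), 'tvec': array([0.56624505, 0.05632433, 1.33168456])}
wrist {'fx': 294.2086065502488, 'fy': 294.2086065502488, 'cx': 253.2228266928987, 'cy': 194.56172944228499, 'rvec': array([-2.35782952,  1.69297492,  0.24201809]), 'tvec': array([-0.62346671, -0.02907202,  0.39198148])}
```

View pics/t0.png

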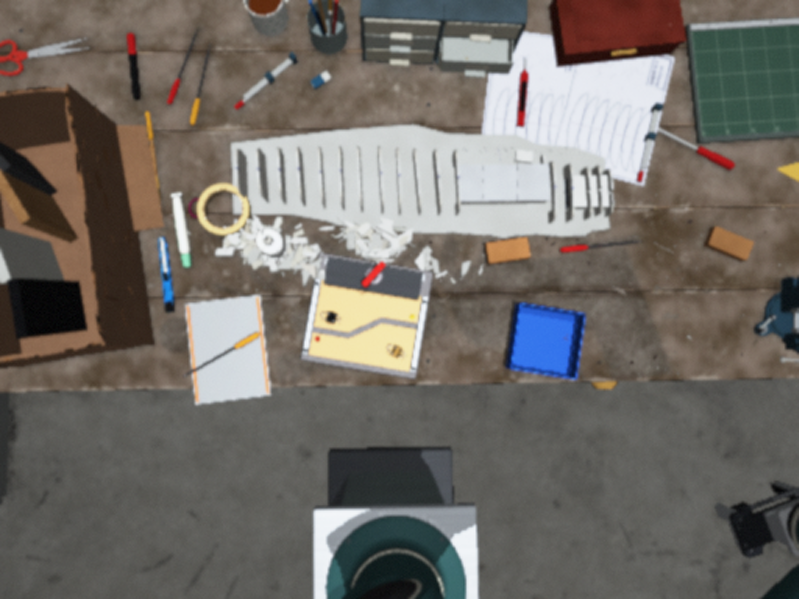

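View pics/s0.png

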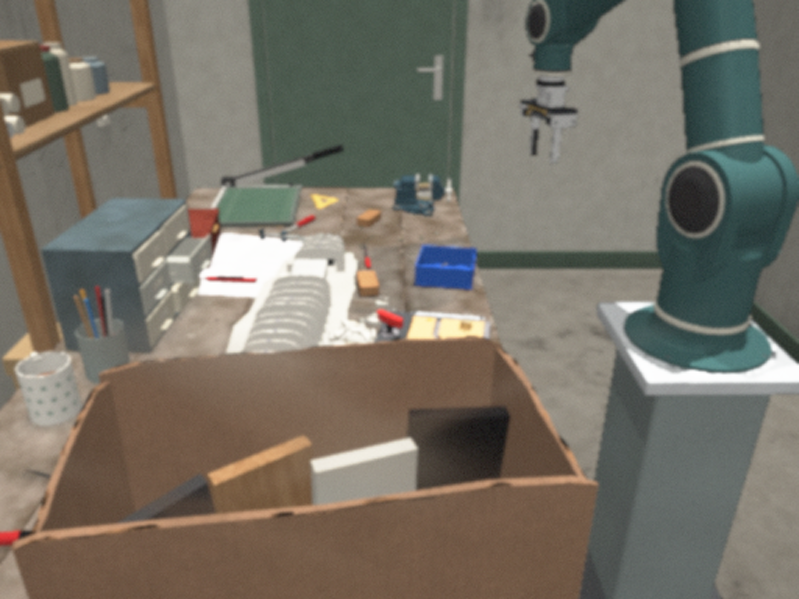

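Top view: black clip at about (331,317)/1.56, brass clip at (396,350)/1.56, knob (373,274)/1.56, file on the mat with its handle at (247,340)/1.56, bin at (547,341)/1.56. Next I enlarge this and take close wrist views.

```bash
cat > m.py <<'E'
from h import *
T=P("top")
for n,u,z in [("bin",(547,341),.05),("black",(331,317),.025),("brass",(396,350),.025),("knob",(373,274),.07),("handle",(247,340),.01),("tip",(190,373),.01),("matc",(229,349),.003),("glue",(178,193),.16),("gluefoot",(185,264),0)]:
    print(n,px2w(T,np.array(u)/1.5625,z).round(3))
E
python3 - <<'E'
from h import *
exec(open("m.py").read())
im=cv2.imread("pics/t0_raw.png")[140:275,105:385]
cv2.imwrite("pics/t0c.png",cv2.resize(im,None,fx=2.85,fy=2.85,interpolation=cv2.INTER_CUBIC))
c=px2w(T,np.array((368,318))/1.5625,.02); print("jig",c)
for a in(0,np.pi/2,-np.pi/2,np.pi): print(a,robot.ik([c[0]-.03,c[1],.36],down(a)))
E
```

```text
bin [ 0.469 -0.296  0.05 ]
black [0.523 0.121 0.025]
brass [ 0.456 -0.005  0.025]
knob [0.602 0.037 0.07 ]
handle [0.481 0.287 0.01 ]
tip [0.418 0.398 0.01 ]
matc [0.464 0.324 0.003]
glue [0.743 0.382 0.16 ]
gluefoot [0.634 0.412 0.   ]
jig [0.51995102 0.0486633  0.02      ]
0 [ 0.593718    0.12472421 -0.82186689  1.72488868  0.09389973  1.33256266
 -0.2464798 ]
1.5707963267948966 [ 0.72773311  0.1500587  -0.98031322  1.72193904  0.12798844  1.33752566
  1.2937143 ]
-1.5707963267948966 [ 0.55604894  0.11926824 -0.77873939  1.72578499  0.08612974  1.33157005
 -1.81037889]
3.141592653589793 None
```

View pics/t0c.png

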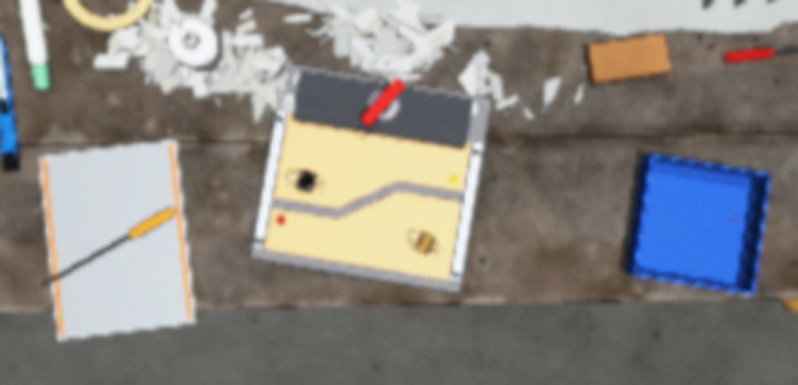

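The enlarged crop shows the seam from the red dot (281,219) to the yellow dot (453,181), the knob bar from (365,122) to (400,83), and only two clips. The round white object at (193,40) looks like the glue bottle seen from above. Next: wrist views.

```bash
python3 - <<'E'
from h import *
print("glue?",px2w(P("top"),(172.7,154),.12))
s=robot.get_state()
robot.move_ptp([.2,-.592,.36],s["tool_rot"])
robot.move_ptp([.47,.05,.34],down(-np.pi/2))
K,R,t=P("wrist");print(robot.get_state()["qpos"],"cam at",-R.T@t,"axis",R[2],"xaxis",R[0])
np.savez("pics/w1.npz",K=K,R=R,t=t); snap("wrist","w1",None,1.56)
robot.move_ptp([.42,.30,.34],down(-np.pi/2))
K,R,t=P("wrist"); np.savez("pics/w2.npz",K=K,R=R,t=t); snap("wrist","w2",None,1.56)
print(robot.get_state()["time"])
E
```

```text
glue? [0.66097377 0.22519051 0.12      ]
[ 0.63748069  0.09215261 -0.85262962  1.79790423  0.0721212   1.28381108
 -1.80528237] cam at [0.55097564 0.05004078 0.5000681 ] axis [-2.78910347e-01  2.97607030e-04 -9.60317099e-01] xaxis [-1.55303878e-03 -9.99998784e-01  1.41153288e-04]
4.275
```

View pics/w1.png

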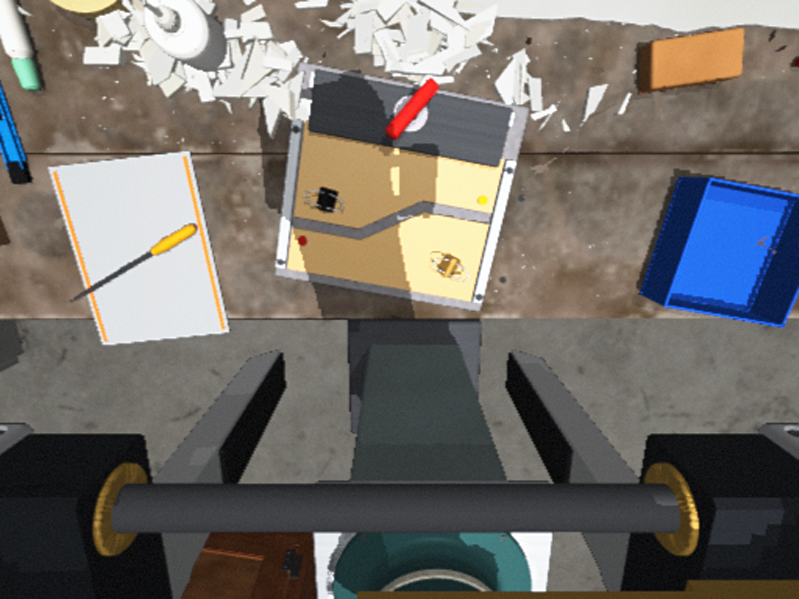

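View pics/w2.png

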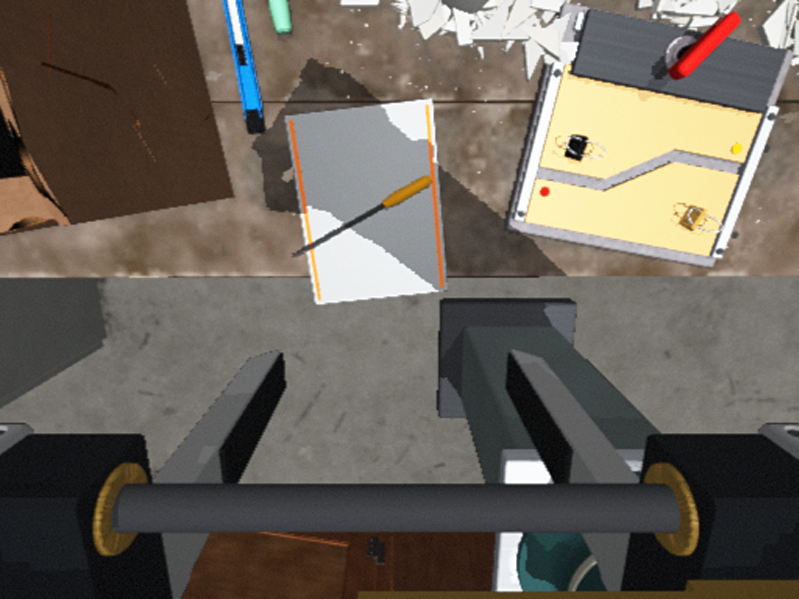

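w1 shows the jig (base corners about (305,62), (527,108), (478,310), (277,273)), the knob bar (392,133)–(433,85), the black clip (327,199), the brass clip (449,265), and the file tip (72,299) to handle end (196,229). I enlarge the jig to read the points closely.

```bash
python3 - <<'E'
import cv2
im=cv2.imread("pics/w1_raw.png")[35:205,170:345]
cv2.imwrite("pics/w1j.png",cv2.resize(im,None,fx=3.5,fy=3.5,interpolation=cv2.INTER_CUBIC))
im=cv2.imread("pics/w2_raw.png")[55:200,180:290]
cv2.imwrite("pics/w2m.png",cv2.resize(im,None,fx=4,fy=4,interpolation=cv2.INTER_CUBIC))
E
```

```text
(no output)
```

View pics/w1j.png

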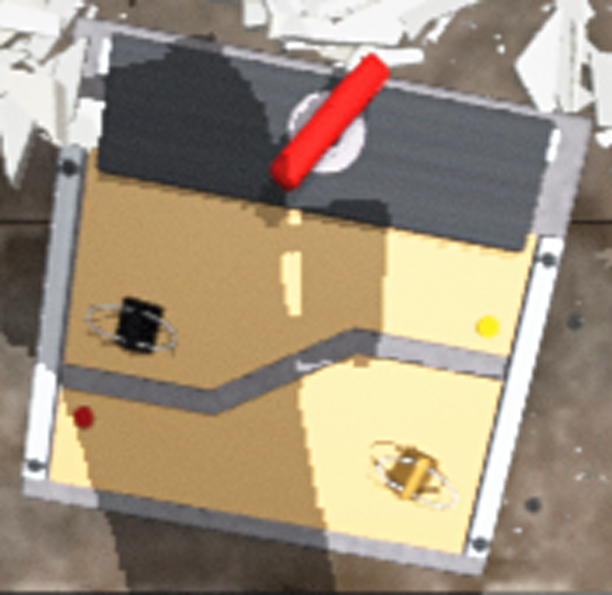

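View pics/w2m.png

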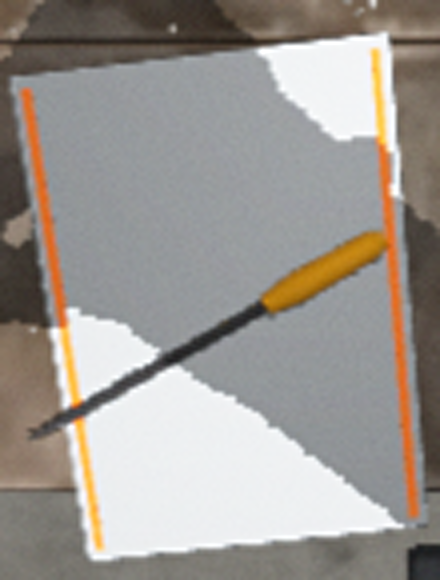

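Reading the crop: seam walls at (65,366)/(62,388), bends at (213,387)/(217,413) and (357,327)/(365,355), end (507,357)/(502,378). The black clip body is at (140,325) and the brass one at (410,472). The mat crop gives the file tip at (32,433) and handle end at (385,240). I turn these into poses now.

```bash
cat > meas.py <<'E'
from h import *
L=lambda f:(lambda d:(d["K"],d["R"],d["t"]))(np.load(f))
c1,c2=L("pics/w1.npz"),L("pics/w2.npz")
a=lambda u,v,z:px2w(c1,(170+(u+.5)/3.5-.5,35+(v+.5)/3.5-.5),z)
m=lambda u,v,z:px2w(c2,(180+(u+.5)/4-.5,55+(v+.5)/4-.5),z)
b=lambda u,v,z:px2w(c2,(u/1.5625,v/1.5625),z)
# jig fit
W=[a(52,484,.02),a(467,553,.02),a(100,172,.032),a(112,38,.032),a(522,250,.032),a(557,124,.032)]
J=np.array([[-95,100],[-95,-100],[45,95],[100,95],[45,-95],[100,-95]])/1000
def fit(J,W):
    J=np.asarray(J);W=np.array(W)[:,:2];A=J-J.mean(0);B=W-W.mean(0)
    th=np.arctan2((A[:,0]*B[:,1]-A[:,1]*B[:,0]).sum(),(A*B).sum());R=np.array([[np.cos(th),-np.sin(th)],[np.sin(th),np.cos(th)]])
    o=W.mean(0)-R@J.mean(0);return th,R,o,W-(J@R.T+o)
th,Rj,oj,res=fit(J,W)
toj=lambda p:Rj.T@(p[:2]-oj)
tow=lambda q:Rj@np.array(q)+oj
mid=[(a(*p,.02)+a(*q,.02))/2 for p,q in [((65,366),(62,388)),((213,387),(217,413)),((357,327),(365,355)),((507,357),(502,378))]]
sj=[toj(p) for p in mid]
if __name__=="__main__":
    print("jig",th,oj,"res mm",(res*1e3).round(1).tolist())
    print("seam jig mm",(np.array(sj)*1e3).round(1).tolist())
    for n,p,q in[("red",(83,417),(545,191)),("yel",(487,327),(737,149))]: print(n,a(*p,.02)[:2].round(4),b(*q,.02)[:2].round(4))
    for n,p,q in[("black",(140,325),(577,147)),("brass",(410,472),(692,216))]: print(n,a(*p,.033)[:2].round(4),b(*q,.033)[:2].round(4))
    for n,p in[("black",[(123,298),(163,304)]),("brass",[(372,450),(457,500)])]:
        d=(a(*p[1],.03)-a(*p[0],.03))[:2]; print(n,"y-axis angle",np.arctan2(d[1],d[0]),np.linalg.norm(d))
    k0,k1=a(283,178,.071),a(378,70,.071); d=k1-k0
    print("knob",((k0+k1)/2).round(4),"len",np.linalg.norm(d),"yaw",np.arctan2(d[1],d[0]),"angle",th-np.arctan2(d[1],d[0]),"jig",toj((k0+k1)/2))
    k0,k1=b(678,72,.071),b(735,18,.071);print((k0+k1)/2,np.arctan2(*(k1-k0)[[1,0]]))
    th2,R2,o2,r2=fit(np.array([[100,75],[100,-75],[-100,-75],[-100,75]])/1000,[m(12,78,.003),m(387,35,.003),m(425,520,.003),m(92,558,.003)])
    print("mat",th2,o2,(r2*1e3).round(1).tolist())
    t,e=m(32,433,.0095),m(385,240,.0095); u=(e-t)/np.linalg.norm(e-t);print("file tip",t,"end",e,np.linalg.norm(e-t),"yaw",np.arctan2(u[1],u[0]),"grip",t+.127*u)
    B=[px2w(c1,np.array(p)/1.5625,.05) for p in[(677,176),(800,190),(648,296)]];print("bin corners",B)
E
python3 meas.py
```

```text
jig -0.1740785341085156 [0.52560706 0.04871424] res mm [[-0.2, 0.8], [0.1, -1.0], [1.0, -2.4], [-1.2, -0.6], [1.8, 2.7], [-1.5, 0.6]]
seam jig mm [[-44.2, 100.9], [-42.7, 30.4], [-4.6, -31.3], [-5.0, -98.6]]
red [0.4811 0.1479] [0.4813 0.1477]
yel [ 0.5218 -0.0386] [ 0.5213 -0.039 ]
black [0.5237 0.1176] [0.5229 0.1246]
brass [ 0.4573 -0.004 ] [0.4571 0.0022]
black y-axis angle -1.717762780985532 0.017803992613712388
brass y-axis angle -2.102911345053109 0.0466606791969914
knob [0.6014 0.0355 0.071 ] len 0.05307884515042646 yaw -0.7550980632525793 angle 0.5810195291440637 jig [7.69373245e-02 8.86487124e-05]
[0.60141515 0.03964438 0.071     ] -0.7830670477607514
mat 0.10788711417737176 [0.46448047 0.32598595] [[-1.2, -1.3], [-2.1, 0.8], [2.0, 1.9], [1.3, -1.4]]
file tip [0.41492504 0.40974524 0.0095    ] end [0.49298697 0.2627441  0.0095    ] 0.16644218310880193 yaw -1.0826344259435439 grip [0.47448845 0.29757929 0.0095    ]
bin corners [array([ 0.54557123, -0.2154024 ,  0.05      ]), array([ 0.53255749, -0.33456973,  0.05      ]), array([ 0.42830559, -0.20581943,  0.05      ])]
```

The jig fit is consistent: residuals are about 2 mm, seam mouths fall at |y|≈100, the knob is on the jig axis at angle ≈0.6, and the red and yellow dots agree in both views. Clips next.

```bash
cat >> h.py <<'E'
def grab(p,a,z,op=.055,lift=.16):
    robot.move_ptp([p[0],p[1],lift],down(a)); robot.gripper_to(op)
    hit=robot.move_linear([p[0],p[1],z],velocity=.08,threshold=8); robot.gripper_to(0.0)
    s=robot.get_state(); robot.move_linear([p[0],p[1],lift],velocity=.12); s2=robot.get_state()
    print("hit",hit,"z",s["ee_pos"][2],"open",s["opening"],s2["opening"],"gf",s2["grasp_force"],"t",s2["time"]); return s2["opening"]
def drop(p,a,z=.065):
    robot.move_ptp([p[0],p[1],.16],down(a)); print("carried",robot.get_state()["opening"])
    robot.move_linear([p[0],p[1],z],velocity=.12); robot.gripper_to(.05); robot.move_linear([p[0],p[1],.16],velocity=.2)
E
python3 - <<'E'
from h import *
if grab((.523,.1195),-.147,.0415)>.012: drop((.475,-.275),-.147)
E
```

```text
hit False z 0.04149691636159503 open 0.021780464626671728 0.021610892718964318 gf 29.948870135704055 t 9.825
carried 0.021383546380128543
```

```bash
python3 - <<'E'
from h import *
if grab((.4547,-.0058),-.532,.0415)>.012: drop((.462,-.32),-.532)
robot.move_ptp([.40,-.15,.34],down(-np.pi/2))
snap("wrist","w3",None,1.56); K,R,t=P("wrist");np.savez("pics/w3.npz",K=K,R=R,t=t)
kz=.6021,.0357
yaw=-.77
for a in [yaw+np.pi/2,yaw-np.pi/2]:
    for d in (0,-1.1,-2.3):
        q=robot.ik([*kz,.062],down(a+d)); print(a,d,None if q is None else np.round(q,2))
E
```

```text
hit False z 0.04152790358745369 open 0.021539317034081792 0.021422382159904007 gf 29.993036391679198 t 18.275
carried 0.021509811601740446
0.8007963267948965 0 [ 0.69  0.97 -1.22  1.76  1.    1.17 -0.04]
0.8007963267948965 -1.1 [ 0.68  0.94 -1.18  1.76  0.96  1.14 -1.12]
0.8007963267948965 -2.3 [ 0.47  0.72 -0.79  1.77  0.63  0.93 -2.1 ]
-2.3407963267948966 0 [ 0.03  0.58 -0.19  1.78  0.15  0.79 -2.57]
-2.3407963267948966 -1.1 [-0.85  0.9   1.09  1.81 -0.93  1.05 -2.82]
-2.3407963267948966 -2.3 [ 0.64  0.88 -1.09  1.76  0.88  1.08  0.87]
```

View pics/w3.png

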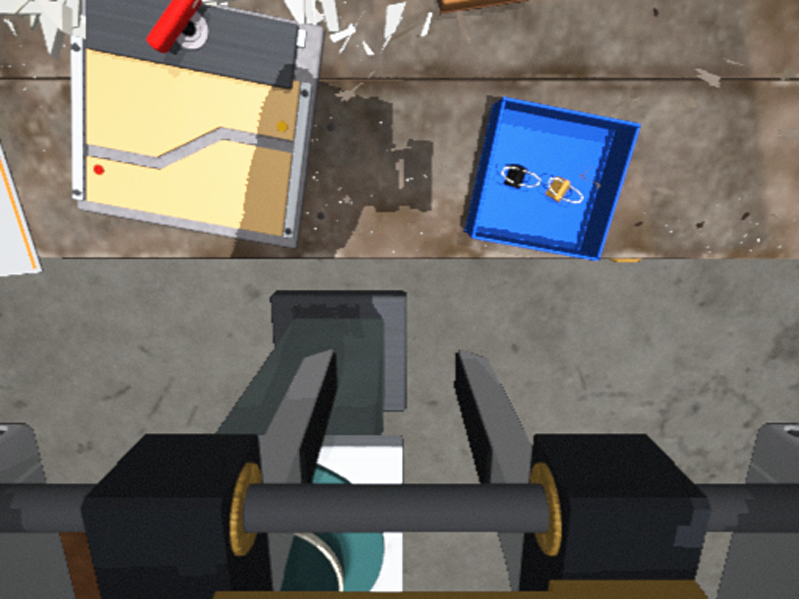

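w3 shows both clips in the bin, at (516,176) and (560,188), and no clip left on the panels. Now the knob: rotate in steps, sinking slightly and watching the moment.

```bash
python3 - <<'E'
from h import *
k=np.array([.6021,.0357]); a0=-.77+np.pi/2
robot.move_ptp([*k,.17],down(a0)); robot.gripper_to(.05)
print("hit",robot.move_linear([*k,.062],velocity=.08,threshold=8))
robot.gripper_to(0); s=robot.get_state(); print(s["opening"],s["ee_pos"],s["moment"].round(2),s["force"].round(1))
if s["opening"]>.008:
    r=0
    while r<2.35:
        st=.3 if r<1.8 else .06; r+=st
        robot.move_linear([*k,.062-.003*min(r/2.2,1)],velocity=.05 ,frame=down(a0-r))
        s=robot.get_state(); m=s["moment"]
        print(round(r,2),s["time"],m.round(2),s["force"].round(1),s["qpos"][6].round(2),s["opening"].round(4))
        if r>1.9 and abs(m[2])>1.0: break
E
```

```text
hit False
0.012698943058696496 [0.60249281 0.03610441 0.0620684 ] [ 0.6  -1.03  0.08] [ 3.2  2.9 -3.1]Traceback (most recent call last):
  File "<stdin>", line 12, in <module>
AttributeError: 'float' object has no attribute 'round'
```

```bash
python3 - <<'E'
from h import *
k=np.array([.6021,.0357]); a0=-.77+np.pi/2
r=.3
while r<2.35:
    st=.3 if r<1.8 else .06; r+=st
    robot.move_linear([*k,.062-.003*min(r/2.2,1)],velocity=.05 ,frame=down(a0-r))
    s=robot.get_state(); m=s["moment"]
    print(round(r,2),s["time"],m.round(2),s["force"].round(1),round(s["qpos"][6],2),round(s["opening"],4))
    if r>1.9 and abs(m[2])>1.0: break
E
```

```text
0.6 27.2833 [ 1.06 -2.15 -0.08] [ 8.6  4.5 -6.6] -0.54 0.0126
0.9 27.7333 [ 1.06 -2.68  0.  ] [11.7  4.7 -7.9] -0.81 0.0125
1.2 28.1833 [ 0.89 -3.18  0.01] [13.9  3.7 -9.1] -1.08 0.0131
1.5 28.6333 [ 0.67 -3.51 -0.02] [15.3  3.3 -8.1] -1.34 0.0129
1.8 29.0833 [ 0.36 -3.78 -0.09] [16.4  1.3 -8.1] -1.6 0.013
1.86 29.3333 [ 0.31 -3.71 -0.05] [16.4  0.6 -8.1] -1.66 0.0129
1.92 29.5833 [ 0.24 -3.74 -0.06] [16.4  1.2 -8.2] -1.71 0.0128
1.98 29.8333 [ 0.08 -3.77 -0.06] [17.4  0.4 -7.7] -1.76 0.0128
2.04 30.0833 [ 0.03 -3.8  -0.07] [16.7  0.6 -7.3] -1.81 0.0126
2.1 30.3333 [-0.03 -3.78 -0.07] [15.6  0.2 -7. ] -1.87 0.0129
2.16 30.5833 [-0.14 -3.74 -0.03] [17.5 -0.4 -7.1] -1.92 0.0127
2.22 30.8333 [-0.27 -3.77 -0.02] [16.1 -1.4 -7.5] -1.97 0.0127
2.28 31.0833 [-0.31 -3.75  0.57] [16.4 -1.3 -7.7] -2.02 0.0135
2.34 31.3333 [-0.45 -3.32  0.74] [14.7 -2.6 -4.3] -2.07 0.0139
2.4 31.5833 [-0.63 -2.79  0.83] [11.5 -1.3 -2.2] -2.12 0.0147
```

The moment jumps at about 2.24 rad of turn, which is the stop. Release, back off, and look again at the file and knob.

```bash
cat > seam.py <<'E'
from meas import *
def segs():
    p0=np.array(sj[0]);p1,p2=sj[1],sj[2];p3=np.array(sj[3])
    at=lambda p,q,y:p+(q-p)*((y-p[1])/(q[1]-p[1]))
    s0=at(p0,p1,.085);s6=at(p2,p3,-.085)
    u=lambda p,q:(q-p)/np.linalg.norm(q-p)
    return [tow(q) for q in[s0,s0+.027*u(s0,p1),p1,(p1+p2)/2,p2,p2+.028*u(p2,s6),s6]]
S=segs()
def tool(phi,th,case):
    f=np.array([np.cos(phi)*np.cos(th),np.sin(phi)*np.cos(th),np.sin(th)]); z=np.array([np.cos(phi)*np.sin(th),np.sin(phi)*np.sin(th),-np.cos(th)])
    x=-f if case=="A" else f; return np.column_stack([x,np.cross(z,x),z]),f,z
E
python3 - <<'E'
from seam import *
k=robot.get_state()["ee_pos"]
robot.gripper_to(.045); robot.move_linear([k[0],k[1],.18],velocity=.12)
robot.move_ptp([.43,.22,.34],down(-np.pi/2)); robot.gripper_to(.05)
K,R,t=P("wrist");np.savez("pics/w4.npz",K=K,R=R,t=t); snap("wrist","w4",(100,0,500,190),2)
print([list(map(lambda v:round(v,4),s)) for s in S])
for case in"AB":
  for phi in(-1.745,-1.3,-2.2):
    for th_ in (.65,.8,.95):
      Rt,f,z=tool(phi,th_,case); Q=[robot.ik([*(np.array([*s,.0172])+.127*f-.0135*z)],Rt) for s in S]
      print(case,phi,th_,[None if q is None else q.round(1).tolist() for q in (Q[0],Q[6])], sum(q is None for q in Q))
for a_ in(.488,-2.65): print(a_,robot.ik([.4745,.2976,.023],down(a_)))
E
```

```text
[[np.float64(0.4971), np.float64(0.14)], [np.float64(0.493), np.float64(0.1133)], [np.float64(0.4888), np.float64(0.0861)], [np.float64(0.5022), np.float64(0.0524)], [np.float64(0.5156), np.float64(0.0187)], [np.float64(0.5106), np.float64(-0.0088)], [np.float64(0.506), np.float64(-0.0341)]]
A -1.745 0.65 [[0.2, 0.8, -0.9, 1.9, 1.0, 1.5, -1.3], [0.5, 0.7, -0.8, 2.0, 1.1, 1.4, -1.1]] 0
A -1.745 0.8 [[0.1, 0.9, -1.0, 1.8, 1.0, 1.8, -1.4], [0.4, 0.7, -0.8, 1.9, 1.1, 1.5, -1.2]] 0
A -1.745 0.95 [[0.1, 1.0, -1.0, 1.7, 1.0, 1.9, -1.5], [0.3, 0.8, -0.8, 1.9, 1.2, 1.7, -1.3]] 0
A -1.3 0.65 [[0.2, 0.7, -1.0, 2.0, 1.2, 1.4, -1.1], [0.5, 0.6, -0.9, 2.1, 1.3, 1.2, -0.9]] 0
A -1.3 0.8 [[0.2, 0.8, -1.0, 1.9, 1.3, 1.6, -1.2], [0.4, 0.7, -0.9, 2.1, 1.4, 1.4, -1.0]] 0
A -1.3 0.95 [[0.1, 0.9, -1.0, 1.9, 1.3, 1.8, -1.2], [0.3, 0.7, -0.9, 2.1, 1.4, 1.6, -1.1]] 0
A -2.2 0.65 [[0.2, 0.8, -0.9, 1.8, 0.7, 1.6, -1.6], [0.4, 0.7, -0.7, 1.9, 0.8, 1.5, -1.3]] 0
A -2.2 0.8 [[0.2, 0.9, -0.9, 1.7, 0.7, 1.8, -1.7], [0.4, 0.8, -0.7, 1.8, 0.8, 1.6, -1.4]] 0
A -2.2 0.95 [[0.1, 1.0, -0.9, 1.6, 0.8, 2.0, -1.7], [0.3, 0.
[... 340 characters left out ...]
 2.0, 1.2, 1.5, 2.0], [0.7, 0.7, -1.1, 2.1, 1.4, 1.4, 2.3]] 0
B -1.3 0.8 [[0.2, 0.9, -1.1, 1.9, 1.3, 1.7, 2.0], [0.6, 0.8, -1.1, 2.1, 1.5, 1.5, 2.1]] 0
B -1.3 0.95 [[0.1, 1.0, -1.1, 1.9, 1.3, 1.9, 1.9], [0.5, 0.9, -1.1, 2.1, 1.5, 1.7, 2.0]] 0
B -2.2 0.65 [[0.3, 0.9, -1.1, 1.8, 0.8, 1.7, 1.4], [0.6, 0.9, -1.1, 1.9, 1.0, 1.7, 1.7]] 0
B -2.2 0.8 [[0.2, 1.0, -1.1, 1.7, 0.8, 1.9, 1.4], [0.6, 1.0, -1.1, 1.8, 1.0, 1.9, 1.6]] 0
B -2.2 0.95 [[0.1, 1.0, -0.9, 1.6, 0.8, 2.0, 1.4], [0.4, 0.9, -0.9, 1.7, 0.9, 1.9, 1.6]] 0
0.488 [ 0.12869522  0.84705054 -1.01353986  1.88658581  0.89835525  0.94917859
 -0.8305621 ]
-2.65 [-1.15665569  0.70343155  0.71360247  1.92926162 -0.66263018  0.75905009
 -2.70794424]
```

View pics/w4.png

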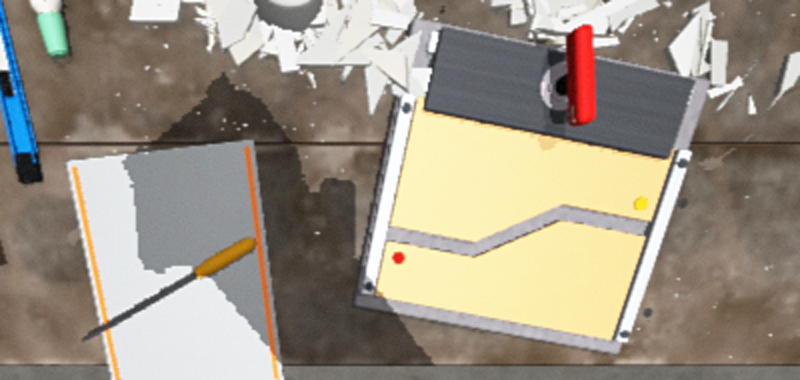

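w4 shows the knob bar turned round to (581,28)–(581,122), consistent with the stop, and the file with its tip at (83,340) and handle end at (256,242). Now grasp the file.

```bash
python3 - <<'E'
from seam import *
c4=L("pics/w4.npz"); g=lambda u,v:px2w(c4,(100+u/2-.25,v/2-.25),.0095)
t,e=g(83,340),g(256,242); u=(e-t)/np.linalg.norm(e-t); yaw=np.arctan2(u[1],u[0]); p=t+.127*u
print(t,e,np.linalg.norm(e-t),yaw,p)
p=e-.043*u*1.0 if abs(np.linalg.norm(e-t)-.17)>.004 else p
np.savez("pics/file0.npz",t=t,e=e,p=p,yaw=yaw)
grab(p,yaw+np.pi/2,.0235,op=.045,lift=.16)
Rt,f,z=tool(-1.745,.8,"A")
robot.move_ptp([*(np.array([*S[0],.07])+.127*f-.014*z)],Rt)
s=robot.get_state();print(s["opening"],s["ee_pos"],s["time"])
c=P("wrist");X=s["ee_pos"]+s["tool_rot"]@np.array([.127,0,.014]);print("tip pred",X,"px",w2px(c,X),"grip px",w2px(c,s["ee_pos"]+s["tool_rot"]@np.array([.0,0,.014])))
np.savez("pics/w5.npz",K=c[0],R=c[1],t=c[2]); snap("wrist","w5",None,1.56); snap("side","s5"); snap("top","t5")
print("top pred",w2px(P("top"),X),"side pred",w2px(P("side"),X))
E
```

```text
[0.41241715 0.4102256  0.0095    ] [0.49282017 0.26165131 0.0095    ] 0.16893479835930697 -1.0747624955221036 [0.47286168 0.29853201 0.0095    ]
hit False z 0.02353423917497045 open 0.012536297246403786 0.012811871218010128 gf 29.973770678043365 t 40.4083
0.012577508350115351 [0.48347117 0.06359549 0.17047396] 41.35
tip pred [0.49682917 0.14111587 0.06979053] px [254.8358225  20.1617271] grip px [254.63508189 240.85371576]
top pred [204.02230137 211.20482535] side pred [288.65380981 219.2572445 ]
```

View pics/w5.png

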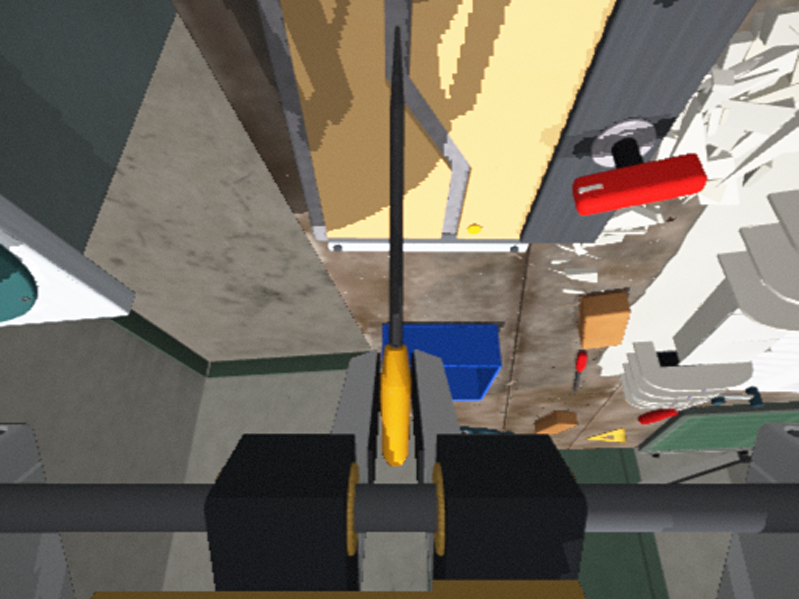

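w5 shows the file held straight, with its tip at (398,27), i.e. raw (254.7,17.3) against the predicted (254.8,20.2): about 2 mm longer than assumed. I descend at seam_0 with force sensing.

```bash
cat >> seam.py <<'E'
Rt,F,Z=tool(-1.745,.8,"A")
def tcp(xy,z,l=.129,d=.014): return np.array([*xy,z])+l*F-d*Z
E
python3 - <<'E'
from seam import *
robot.move_linear(tcp(S[0],.03),velocity=.08)
h=robot.move_linear(tcp(S[0],.011),velocity=.012,threshold=2.5)
s=robot.get_state(); X=s["ee_pos"]+s["tool_rot"]@np.array([.129,0,.014]); print(h,X,s["force"],s["time"],S[0])
c=P("wrist");print(w2px(c,X)); np.savez("pics/w6.npz",K=c[0],R=c[1],t=c[2]); snap("wrist","w6",(185,0,345,100),5)
print([w2px(c,[*q,.02]).round(1).tolist() for q in S])
E
```

```text
True [0.49685716 0.13950195 0.01378909] [ 0.74400637 -0.05910312  2.05136995] 43.3333 [0.49712104 0.14002811]
[254.8117854   15.88951607]
[[255.2, 22.0], [255.9, 66.8], [256.5, 101.4], [280.9, 131.4], [300.0, 154.9], [295.7, 172.2], [292.3, 185.6]]
```

View pics/w6.png

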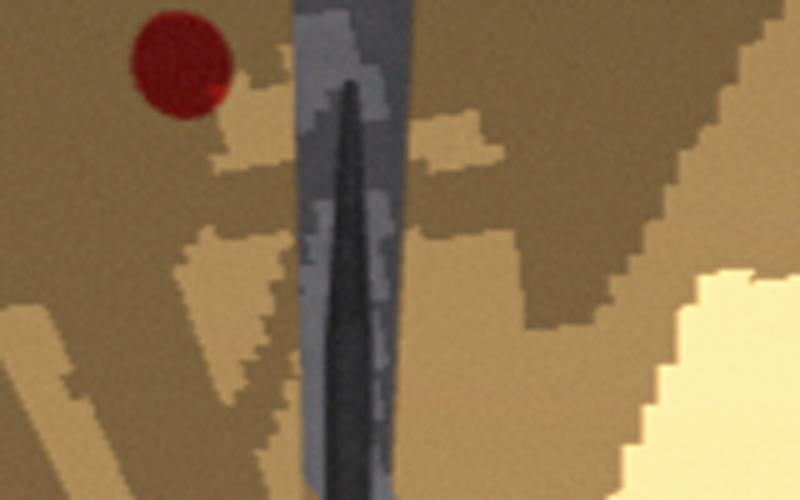

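w6 shows the tip at (350,82) in the crop, in the middle of the groove and resting on the floor beside the red dot, matching the prediction. Lift 1.2 mm and run the seam.

```bash
python3 - <<'E'
from seam import *
robot.move_linear(tcp(S[0],.015),velocity=.01); robot.pause(.4)
for i,q in enumerate(S):
    if i: robot.move_linear(tcp(q,.015),velocity=.024); robot.pause(.3)
    s=robot.get_state(); print(i,round(s["time"],2),s["force"].round(1),round(s["opening"],4))
    if i in(3,6):
        c=P("wrist"); X=s["ee_pos"]+s["tool_rot"]@np.array([.129,0,.014]); print(w2px(c,X)); snap("wrist",f"p{i}",(185,0,345,100),2.5)
im=np.vstack([cv2.imread("pics/p3.png"),cv2.imread("pics/p6.png")]);cv2.imwrite("pics/p36.png",im)
E
```

```text
0 44.06 [-0.2 -0.1  0.9] 0.0128
1 45.63 [ 0.1 -0.8 -0.1] 0.0126
2 47.23 [ 0.7 -0.5  0.6] 0.0129
3 49.19 [-0.4  0.7  0.1] 0.0128
[254.77373312  15.88869532]
4 51.2 [0.4 0.2 0.2] 0.0127
5 52.82 [0.1 0.1 0.3] 0.0127
6 54.34 [ 0.3 -0.4  1.3] 0.0125
[254.75589943  15.89947088]
```

View pics/p36.png

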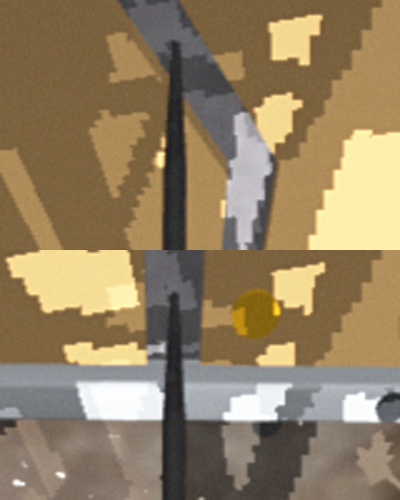

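Both views (top half: point 3, bottom half: point 6) show the tip inside the groove. I creep 3 mm further for margin, then lift out and lay the file back.

```bash
python3 - <<'E'
from seam import *
d=(S[6]-S[5])/np.linalg.norm(S[6]-S[5])
robot.move_linear(tcp(S[6]+.003*d,.015),velocity=.015); robot.pause(.3)
robot.move_linear(tcp(S[6],.09),velocity=.05); 
D=np.load("pics/file0.npz"); p=D["p"]; a_=float(D["yaw"])+np.pi/2
robot.move_ptp([p[0],p[1],.16],down(a_)); print(robot.get_state()["opening"])
robot.move_linear([p[0],p[1],.035],velocity=.08)
print(robot.move_linear([p[0],p[1],.0235],velocity=.02,threshold=4),robot.get_state()["ee_pos"])
robot.gripper_to(.045); robot.pause(.3); robot.move_linear([p[0],p[1],.16],velocity=.1)
robot.move_ptp([.40,.10,.36],down(-np.pi/2)); robot.pause(.5)
print(robot.get_state()["time"]); snap("wrist","w9",(0,0,512,215),1.56)
E
```

```text
0.012561273758527638
True [0.47270092 0.29839604 0.02344297]
64.65
```

View pics/w9.png

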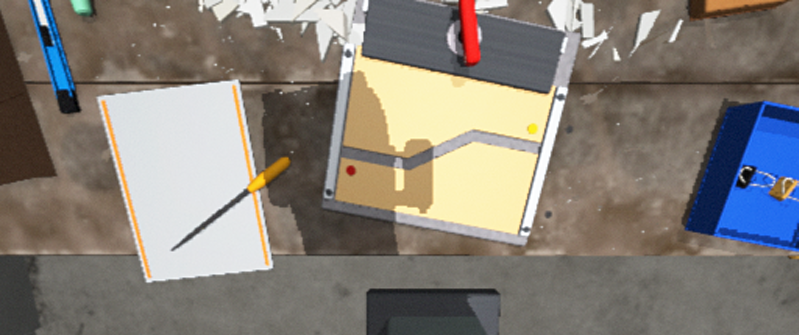

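w9 shows the clips still in the bin and the knob tight, but the file has been shoved sideways: tip (172,249), handle end (288,160), handle over the mat edge. I regrip it and put it farther in.

```bash
python3 - <<'E'
from seam import *
c=P("wrist"); g=lambda u,v:px2w(c,(u/1.5625,v/1.5625),.0095)
t,e=g(172,249),g(288,160); u=(e-t)/np.linalg.norm(e-t); yaw=np.arctan2(u[1],u[0]); p=e-.043*u
print(t,e,np.linalg.norm(e-t),yaw,p)
a_=yaw+np.pi/2
if grab(p,a_,.0225,op=.05)>.008:
    T=np.array([.4645,.326])+.03*u[:2]; print(T)
    robot.move_ptp([*T,.16],down(a_)); robot.move_linear([*T,.035],velocity=.08)
    print(robot.move_linear([*T,.0235],velocity=.02,threshold=4),robot.get_state()["ee_pos"][2],robot.get_state()["opening"])
    robot.gripper_to(.045); robot.pause(.3); robot.move_linear([*T,.16],velocity=.1)
robot.move_ptp([.40,.10,.36],down(-np.pi/2)); robot.pause(.5)
print(robot.get_state()["time"]); snap("wrist","w10",(0,0,512,215),1.56)
E
```

```text
[0.39662335 0.35075735 0.0095    ] [0.4915224  0.21488649 0.0095    ] 0.1657308695990099 -0.9611111957481462 [0.4669002  0.25013911 0.0095    ]
hit False z 0.02249799244934964 open 0.012534891414948138 0.012549831078480091 gf 29.999650418758392 t 70.1333
[0.48167828 0.30140515]
False 0.023513749564295975 0.012604324926879037
77.1167
```

View pics/w10.png

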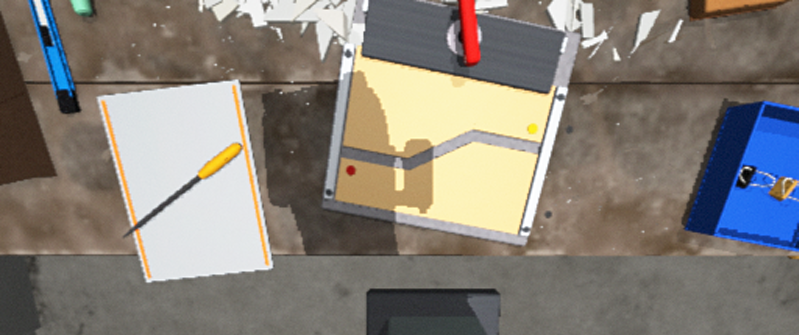

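w10 shows the file flat on the mat (tip (125,236), handle end (240,148)), both clips in the bin and the knob tight. Handing in.

```bash
python3 -c "
from rig import robot
print(robot.sign_off())"
```

```text
the job is handed in; nothing more can be done
None
```

I handed the job in at about 77 s: both clips are in the bin, the knob is turned to its stop, the seam was run end to end, and the file lies flat on the mat. It was found shoved partly off the mat after I first laid it back, so I regripped it and re-laid it. The hand-in returned no verdict.

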